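Charge the bench lubricator for the drawer slides

TASK

Charge the bench lubricator with your fingertips: keep pressing its mushroom-headed plunger right down and letting it spring right back up until the indicator pin beside it pops fully out of its housing. Then push the outlet valve's lever over to its other side, as far as it goes, to shut the charge in. Nothing needs gripping; do not touch the pin, and leave the other things on the bench where they are.

Things in the scene. Friction and masses are not known exactly. Their poses are not given: they have to be found in the camera images.
- pump: The lubricator, fixed to the bench: steel plate 130 (x) by 280 (y) by 12 mm. Origin: centre of its underside. On it, in a row along y: grey round pump column, 56 mm across, 122 high, at (0, +75 mm), plunger on top; aluminium indicator block 56 by 46, 83 high, at (0, +5 mm), pin in its top; brass valve block 70 by 50, top 37 mm above the bench (hub 47), at (0, -90 mm), with the lever.
- plunger (a joint): Plunger travel, m: 0 up (it springs right back in about 0.3 s), 0.028 fully down. It moves straight down. Holding it takes about 4 N at the top and 11 N at the bottom, where it meets a hard stop; while it moves a damper and the ratchet add 3 to 6 N at 0.07 m/s.
- plunger_top (a point): Centre of the flat top of the plunger's black mushroom head (head 44 mm across, 9 mm thick at the rim, flat top 34 mm across); 170 mm above the bench when up, 142 mm when down. Moves with the plunger.
- pin (a joint): How far the indicator pin stands out, m: 0 in, 0.038 fully out; begins at 0 to 0.010. A ratchet lifts it about 6 mm per full stroke (down and right back up; the first stroke lifts 1 to 8 mm; strokes shorter than 23 mm may lift nothing). Once past about 30 mm it pops to 38 mm by itself and stays; later strokes do nothing. It takes 4 to 6 full strokes.
- pin_top (a point): Centre of the top of the pin's round steel cap (17 mm across, 4 mm thick, on an 11 mm rod), 70 mm from the plunger's axis; 89 mm above the bench when fully in, 127 mm when fully out. Moves with the pin.
- pin_rod: The steel indicator pin itself, rod and cap, not to be touched. Origin: underside of the cap, on the rod's axis, z up.
- valve (a joint): Angle of the valve lever, rad: 0 leaning 0.5 rad from upright to the lubricator's -x side, 1.0 leaning 0.5 rad to its +x side (shut). Begins at 0 to 0.15, stays where left; 1 to 2 N at the tip moves it; hard stops at both ends. It turns about the lubricator's y axis on a pivot 34 mm above the bench at (0, -90 mm) from its origin.
- valve_tip (a point): Centre of the black ball, 26 mm across, on the end of the valve lever; the lever is a 10 mm steel rod, 80 mm from pivot to ball centre. The ball centre is 104 mm above the bench at either end of the swing, 114 mm at mid swing. Moves with the lever.
- spray_can: Bystander: closed spray can, 60 mm across, 150 mm high, standing on the far side of the pump column. Origin at the centre of its underside.
- jar: Bystander: closed jar, 60 mm across, 65 mm high, standing on the far side of the valve. Origin at the centre of its underside.
- screwdriver: Bystander: screwdriver, 200 mm long, handle 26 mm thick, lying in front of the lubricator on the robot's side. Origin under its middle, x along it.
- tape_roll: Bystander: roll of tape lying flat, 90 mm across, 22 mm high, near the valve on the robot's side. Origin at the centre of its underside.
- wrench: Bystander: wrench, 180 mm long, lying to the right of the lubricator. Origin under its middle, x along it.
- parts_box: Bystander: small open box, 110 by 80 by 40 mm high, to the left of the lubricator. Origin at the centre of its underside.

How it is judged:
By the outcome, as a careful person would: the job done as asked, in the order asked, and still so for the second after the job is handed in, with the robot touching nothing.
It also fails if it takes over 51 s, if anything falls off the work surface, if the arm or the gripper's body presses on something with over 40 N, if the wrist force passes 120 N, or if a joint passes its speed limit or range.

ROBOT

A 6-joint arm with a two-finger parallel gripper is mounted at the origin on the work surface. World frame = base frame: x ahead of the robot, y to its left, z up, the work surface at z = 0. Lengths are in m, angles in rad, forces in N, time in s.
With the tool pointing down it reaches from about 0.225 to 0.725 m from the base axis. Payload 3.1 kg.
Tool frame: the origin (TCP) lies midway between the tips of the shut fingers; the grasp point (between the pads) lies 19 mm behind it (hold_point_z is the distance from the TCP to the grasp point, in m); y points along the fingers, x is the direction in which the jaws open and shut, and the axes are right-handed (so a half turn about y gives the same grasp; the last joint's range is limited). The gripper opens to 85 mm and grips with 20 to 120 N. Pads are 22 mm wide; open, the fingers measure 114 mm over their backs; the gripper's body (76 mm by 85 mm) begins 54 mm behind the grasp point. The pads swing forward as they close: fully open they stand 13 mm farther back than shut.
Start: joints at [1.043, 0.048, 0.099, 1.622, 0, 1.443], TCP at [0.204, 0.484, 0.231] pointing down, gripper open.
Joint ranges: [-2.91, 2.91], [-0.99, 1.94], [-1.21, 1.42], [-2.12, 2.29], [-1.49, 1.47], [-3.14, 3.14]. Speed limits (rad/s): [2.79, 2.79, 3.14, 3.14, 3.14, 3.14].

INTERFACE

Orientations are given as a rotation vector (axis times angle).
In Python, from bench import * gives the robot as it stands. Calls block until the motion is done:
- goto(position, orientation): joint-space move of the TCP to a pose.
- servo_line(position, orientation=None, v=0.15, force_limit=None): straight line of the TCP; orientation=None keeps the orientation; v is the mean speed in m/s. With force_limit (N) it stops when the force on the tool has changed by that much, and returns True; else False.
- move_j(angles): joint-space move.
- open_jaws() and grasp(grasp_force=None): open the fingers fully, or close them until they stop; grasp_force is the grip in N (None keeps the last).
- wait(seconds).
- solve_ik(position, orientation): joint angles nearest the present ones, or None.
- sense(): the state.
- camera(name): name is "side" or "top"; returns a dict with "frame" (480x640x3 uint8, red, green, blue), "depth" (480x640 float32, m along the optical axis (not along the pixel's ray), 0 where there is no reading), "fx", "fy", "cx", "cy" (pixels), "D" ([k1, k2, p1, p2, k3] as OpenCV has them; the pictures are not rectified), "world_from_camera" (4x4, takes a point from camera to world coordinates). Camera axes: x right, y up, looking along -z (the intrinsics and any distortion apply to the point x, -y, -z); pixel columns grow to the right and rows downward; lengths in m; the calibration is good to about 2 mm. A picture is of the moment at which its call begins.
A pose or a line that the arm cannot do raises IKError and nothing moves.
- close_job(): hands the job in, once; it reports no verdict.
Trained networks look in the newest picture that a camera, given by its name, has taken for a name from the list of things; names that differ only in an ending like _2 or _b are one class to them, and where a whole thing is asked for, a point or a joint stands for the part that bears it (a point fixed in the world has none). Each returns a list of dicts, best first, with "p" (0 to 1); they miss things now and then, are a little off and sometimes report something else, mostly with a low value. They report only what shows in the picture. A call takes as long as a camera call.
- search_frame(thing, camera): "location" ([column, row] in pixels, amid what is visible of it).
The state is a dict: "time_s": time; "q": joint angles; "qd": joint speeds; "effort": joint torques, N m; "tool_pos": TCP position; "ee_rot": TCP orientation; "wrist_force": force on the tool from outside, world axes, zero at the start; "ft_torque": the same for the moment, N m; "opening": finger opening in m.
Only numpy, scipy, OpenCV 4.12 (cv2) and the standard library are available. Lean on these libraries where they do the work, as an engineer would, in place of code of your own. Each camera call takes 0.05 s, during which the arm holds its last target.

## Working session

There is one attempt and no reset: what is moved stays moved. The work goes in short steps, each a Python script; the robot and the scene stay as the last script left them, time stands still between calls to the robot, and variables do not carry over. Pictures are saved under pics/ and viewed, and the job is handed in when it is done.

```bash
mkdir -p pics; ls
cat > h.py <<'E'
from bench import *
import numpy as np, cv2
def world(c,u,v,d=None):
    K=np.array([[c["fx"],0,c["cx"]],[0,c["fy"],c["cy"]],[0,0,1]])
    p=cv2.undistortPoints(np.array([[[u,v]]],float),K,np.array(c["D"],float))[0,0]
    ray=np.array([p[0],-p[1],-1.0]); T=np.array(c["world_from_camera"])
    return T,ray
def at_depth(c,u,v):
    T,r=world(c,u,v); ui,vi=int(round(u)),int(round(v))
    w=c["depth"][max(vi-2,0):vi+3,max(ui-2,0):ui+3]; w=w[w>0]
    if len(w)==0: return None
    return T[:3,:3]@(r*np.median(w))+T[:3,3]
def at_z(c,u,v,z):
    T,r=world(c,u,v); d=T[:3,:3]@r
    return T[:3,3]+d*(z-T[2,3])/d[2]
E
python3 - <<'E'
from h import *
s=sense(); print(s["time_s"],s["tool_pos"],s["ee_rot"],s["wrist_force"],s["opening"])
Z=dict(plunger_top=.17,pin_top=.092,valve_tip=.108,spray_can=None,jar=None,screwdriver=None,tape_roll=None,wrench=None,parts_box=None,pump=None)
for n in ("top","side"):
    c=camera(n); cv2.imwrite(f"pics/{n}0.png",c["frame"][:,:,::-1]); print(n,np.array(c["world_from_camera"])[:3,3])
    for t,z in Z.items():
        for r in search_frame(t,n)[:2]:
            if r["p"]<.2: continue
            u,v=r["location"]; a=at_depth(c,u,v)
            print(t,round(r["p"],2),np.round([u,v]),None if a is None else a.round(3), at_z(c,u,v,z).round(3) if z else "")
print(sense()["time_s"])
E
```

```text
pics
0.0 [0.20401859 0.48305571 0.23010978] [-1.37326914 -0.90823552  0.91179732] [0.05726841 0.5701279  0.41577317] 0.08552774603458482
top [ 0.40860549 -0.03827028  1.37666199]
plunger_top 0.84 [314. 229.] [ 0.592 -0.021  0.168] [ 0.592 -0.021  0.17 ]
pin_top 0.48 [346. 242.] [ 0.574 -0.092  0.089] [ 0.574 -0.092  0.092]
valve_tip 0.41 [382. 264.] [ 0.523 -0.17   0.119] [ 0.524 -0.171  0.108]
spray_can 0.72 [331. 177.] [ 0.714 -0.057  0.135] 
spray_can 0.25 [148. 285.] [0.476 0.38  0.005] 
jar 0.92 [382. 196.] [ 0.686 -0.175  0.064] 
screwdriver 0.96 [323. 298.] [ 0.452 -0.043  0.022] 
screwdriver 0.2 [341. 242.] [ 0.574 -0.081  0.095] 
tape_roll 0.81 [371. 322.] [ 0.397 -0.156  0.   ] 
wrench 0.73 [479. 297.] [ 0.458 -0.416  0.004] 
parts_box 0.88 [146. 288.] [0.47  0.384 0.003] 
parts_box 0.26 [343. 247.] [ 0.564 -0.085  0.086] 
pump 0.66 [346. 244.] [ 0.572 -0.092  0.089] 
side [ 0.21134508 -1.27875339  1.00222928]
plunger_top 0.55 [319. 235.] [ 0.583 -0.029  0.169] [ 0.583 -0.031  0.17 ]
pin_top 0.65 [273. 294.] [ 0.452 -0.06   0.026] [ 0.436 -0.142  0.092]
pin_top 0.21 [254. 213.] [0.481 0.344 0.037] [0.465 0.251 0.092]
valve_tip 0.74 [312. 295.] [ 0.525 -0.173  0.095] [ 0.521 -0.189  0.108]
spray_can 0.82 [376. 264.] [ 0.723 -0.088  0.095] 
spray_can 0.74 [274. 298.] [ 0.451 -0.074  0.026] 
jar 0.72 [373. 306.] [ 0.676 -0.199  0.049] 
screwdriver 0.72 [272. 295.] [ 0.448 -0.064  0.027] 
tape_roll 0.91 [268. 341.] [ 0.405 -0.225  0.019] 
wrench 0.64 [306. 402.] [ 0.444 -0.423  0.007] 
wrench 0.44 [373. 306.] [ 0.677 -0.199  0.05 ] 
parts_box 0.72 [254. 210.] [0.49  0.409 0.009] 
pump 0.69 [320. 297.] [ 0.563 -0.119  0.04 ] 
1.1
```

Run:
```python
import cv2
a=cv2.imread("pics/top0.png")[150:350,240:440]; b=cv2.imread("pics/side0.png")[190:370,220:420]
cv2.imwrite("pics/topz.png",cv2.resize(a,None,fx=3,fy=3,interpolation=2)); cv2.imwrite("pics/sidez.png",cv2.resize(b,None,fx=3.3,fy=3.3,interpolation=2))
```

```text
(no output)
```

View pics/topz.png

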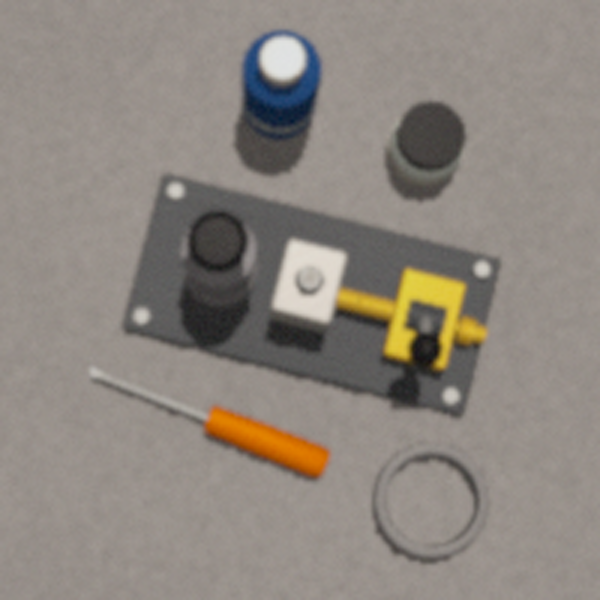

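View pics/sidez.png

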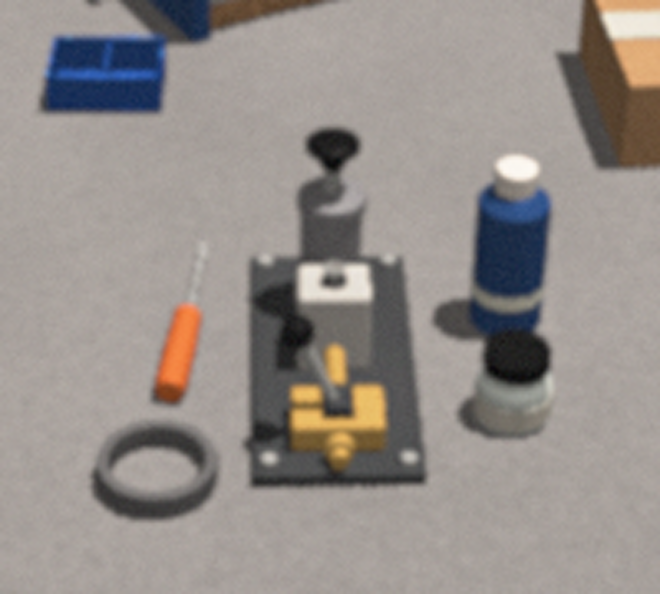

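The crops show the plunger head at top pixel (312.5,230), the pin cap at (343,243), the ball at (381.7,265.7) leaning toward the robot, and four plate bolts. The network's pin hit in the side view is wrong: it landed on the screwdriver. I'll fit the pump pose from the bolts and check it against these points.

Run:
```python
from h import *
c=camera("top")
P=lambda x,y,z:at_z(c,240+(x+.5)/3-.5,150+(y+.5)/3-.5,z)
b=np.array([P(175,190,.014),P(482,268,.014),P(450,396,.014),P(141,315,.014)]);print(b.round(4))
ctr=b.mean(0); yax=(b[0]+b[3]-b[1]-b[2]);yax[2]=0;yax/=np.linalg.norm(yax);xax=np.array([yax[1],-yax[0],0])
print("ctr",ctr,"yaw",np.arctan2(xax[1],xax[0]))
for n,l in dict(pl=(0,.075),pin=(0,.005),v0=(-.0384,-.09),v1=(.0384,-.09)).items(): print(n,(ctr+l[0]*xax+l[1]*yax).round(4))
print("seen",P(217,240,.17),P(310,280,.092),P(425,347,.106))
c=camera("side")
Q=lambda x,y,z:at_z(c,220+(x+.5)/3.3-.5,190+(y+.5)/3.3-.5,z)
print("side plunger",Q(333,144,.17),"pin",Q(335,273,.092),"ball",Q(297,331,.106))
print(sense()["time_s"])
```

```text
[[ 0.6537  0.0205  0.014 ]
 [ 0.5937 -0.2247  0.014 ]
 [ 0.4916 -0.1989  0.014 ]
 [ 0.553   0.0457  0.014 ]]
ctr [ 0.57298636 -0.08934255  0.014     ] yaw -0.24285972781080992
pl [ 0.591  -0.0165  0.014 ]
pin [ 0.5742 -0.0845  0.014 ]
v0 [ 0.5141 -0.1675  0.014 ]
v1 [ 0.5886 -0.1859  0.014 ]
seen [ 0.59019828 -0.01641072  0.17      ] [ 0.57252631 -0.08494164  0.092     ] [ 0.52194947 -0.16960205  0.106     ]
side plunger [ 0.58852494 -0.02359052  0.17      ] pin [ 0.57406417 -0.08528205  0.092     ] ball [ 0.52162878 -0.16591754  0.106     ]
1.2
```

```bash
cat >> h.py <<'E'
from scipy.spatial.transform import Rotation as Rn
YAW=-0.243; C=np.array([.573,-.0893,0]); X=np.array([np.cos(YAW),np.sin(YAW),0]); Y=np.array([-np.sin(YAW),np.cos(YAW),0])
PL=np.array([.5906,-.0165,0])
def ori(a):
    x=np.array([np.cos(a),np.sin(a),0]); y=np.array([0,0,-1.]); return Rn.from_matrix(np.stack([x,y,np.cross(x,y)],1)).as_rotvec()
E
python3 - <<'E'
from h import *
s=sense(); R=Rn.from_rotvec(s["ee_rot"]).as_matrix(); print(R.round(2))
best=None
for k in range(4):
    o=ori(YAW+k*np.pi/2); q=[solve_ik(p,o) for p in (PL+[0,0,.22],PL+[0,0,.142],C-.065*X-.09*Y+[0,0,.09],C+.04*X-.09*Y+[0,0,.09])]
    print(k,[None if a is None else np.round(a,2) for a in q])
E
```

```text
[[ 0.39  0.   -0.92]
 [ 0.92  0.    0.39]
 [ 0.   -1.   -0.  ]]
0 [array([-0.14,  0.22,  0.27,  1.62,  0.  ,  1.67]), array([-0.14,  0.22,  0.11,  1.46,  0.  ,  1.67]), array([-0.45,  0.04, -0.19,  1.34,  0.  ,  1.36]), array([-0.41,  0.3 ,  0.11,  1.38,  0.  ,  1.4 ])]
1 [array([-0.14,  0.22,  0.27,  1.62,  0.  ,  0.1 ]), array([-0.14,  0.22,  0.11,  1.46,  0.  ,  0.1 ]), array([-0.45,  0.04, -0.19,  1.34,  0.  , -0.21]), array([-0.41,  0.3 ,  0.11,  1.38,  0.  , -0.17])]
2 [array([-0.14,  0.22,  0.27,  1.62,  0.  , -1.47]), array([-0.14,  0.22,  0.11,  1.46,  0.  , -1.47]), array([-0.45,  0.04, -0.19,  1.34,  0.  , -1.78]), array([-0.41,  0.3 ,  0.11,  1.38,  0.  , -1.74])]
3 [array([-0.14,  0.22,  0.27,  1.62,  0.  , -3.04]), array([-0.14,  0.22,  0.11,  1.46,  0.  , -3.04]), array([-0.45,  0.04, -0.19,  1.34,  0.  ,  2.94]), array([-0.41,  0.3 ,  0.11,  1.38,  0.  ,  2.97])]
```

Run:
```python
from h import *
o=ori(YAW+np.pi/2)
grasp(20); goto(PL+[0,0,.20],o)
s=sense(); print(s["time_s"],s["tool_pos"],s["opening"],s["wrist_force"])
f=servo_line(PL+[0,0,.137],v=.09,force_limit=24)
s=sense(); print(f,s["time_s"],s["tool_pos"],s["wrist_force"])
c=camera("side"); cv2.imwrite("pics/s1.png",cv2.resize(c["frame"][160:340,220:460],None,fx=3,fy=3)[:,:,::-1])
servo_line(PL+[0,0,.178],v=.15); wait(.3)
s=sense(); print(s["time_s"],s["tool_pos"],s["wrist_force"])
c=camera("side"); cv2.imwrite("pics/s2.png",cv2.resize(c["frame"][160:340,220:460],None,fx=3,fy=3)[:,:,::-1])
```

```text
4.225 [ 0.59058388 -0.01549194  0.20016109] -0.0002755560022586001 [-0.1068276  -0.11408383 -0.73832117]
True 4.9 [ 0.59134817 -0.01614438  0.14319518] [-3.68873890e+00 -5.52682618e-03  9.39304060e+00]
5.6417 [ 0.58989718 -0.01640497  0.1764756 ] [0.08644909 0.15812253 0.27195559]
```

View pics/s1.png

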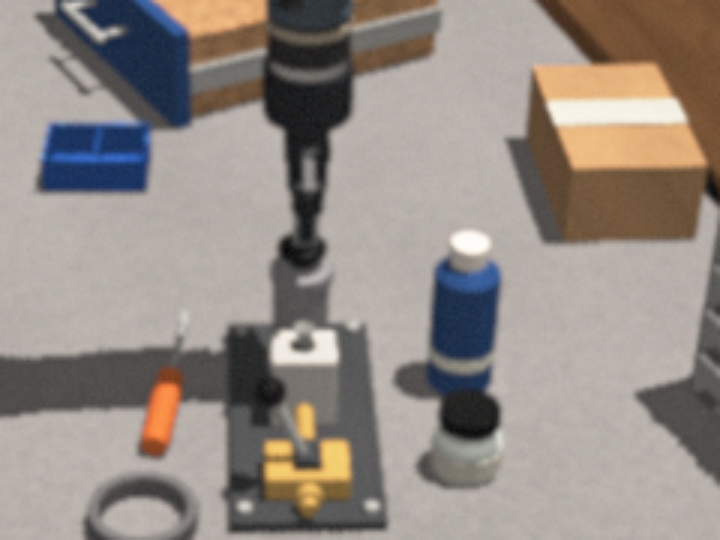

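View pics/s2.png

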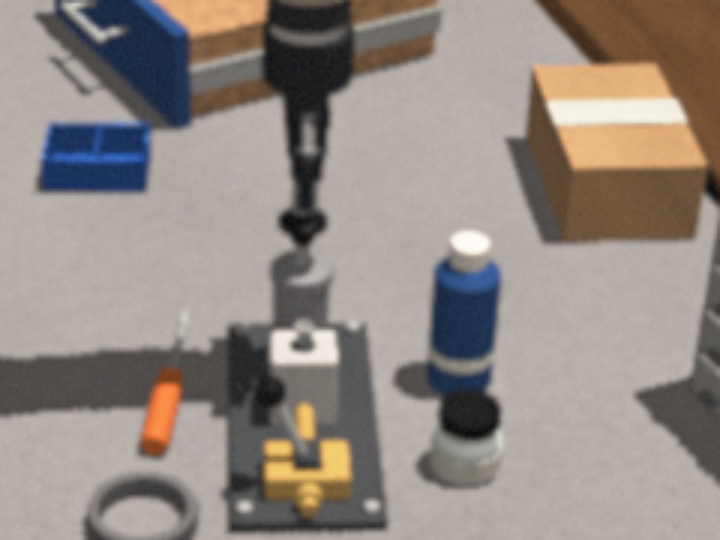

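The fingers are centred on the head. The first stroke reached about z = 0.143, and the plunger sprang back to z = 0.17. The pin cap, at about (303,330) in the crop, rose only slightly. I'll press a little firmer at the bottom for the next strokes.

```bash
cat >> h.py <<'E'
def stroke():
    servo_line(PL+[0,0,.150],v=.12)
    f=servo_line(PL+[0,0,.1385],v=.06,force_limit=20)
    wait(.1); s=sense(); print("down",f,s["tool_pos"][2].round(4),s["wrist_force"][2].round(1))
    servo_line(PL+[0,0,.178],v=.15); wait(.3)
def shot(name):
    c=camera("side"); cv2.imwrite(f"pics/{name}.png",cv2.resize(c["frame"][190:340,240:400],None,fx=4,fy=4)[:,:,::-1]); return c
def pins(c):
    for r in search_frame("pin_top","side")[:3]: print("pin",r["p"],np.round(r["location"],1))
E
python3 - <<'E'
from h import *
for i in range(3):
    stroke(); print(sense()["time_s"])
c=shot("s3"); pins(c); print(sense()["time_s"])
E
```

```text
down False 0.1422 10.2
7.2333
down False 0.1421 11.6
8.775
down False 0.1421 10.5
10.3167
pin 0.62 [319.8 267.1]
10.4167
```

View pics/s3.png

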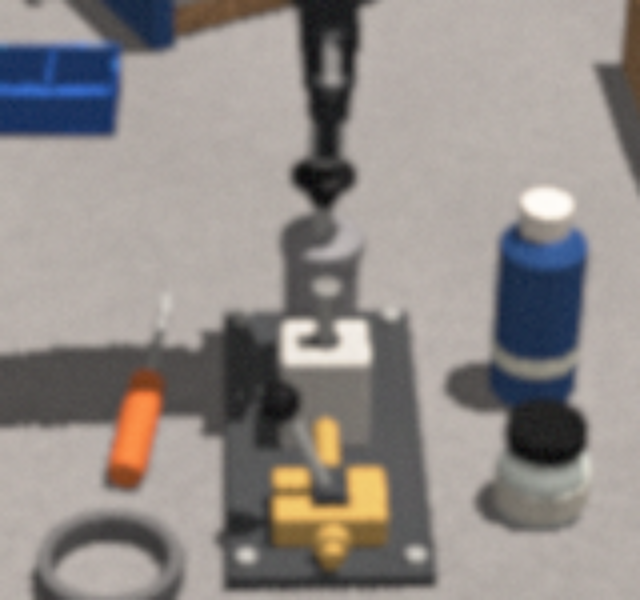

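The plunger reads 0.142, which is fully down. The pin cap is now well out, at about (321.5,261) px. I'll work out its height and keep stroking.

```bash
cat >> h.py <<'E'
def pinh(c,u,v):
    # height on pin axis whose projection matches row v
    a=C+.005*Y; zs=np.arange(.08,.14,.0005); T=np.array(c["world_from_camera"])
    K=np.array([[c["fx"],0,c["cx"]],[0,c["fy"],c["cy"]],[0,0,1]]);P=np.array([a+[0,0,z] for z in zs])
    p=(P-T[:3,3])@T[:3,:3]; p[:,1:]*=-1
    uv=cv2.projectPoints(p,np.zeros(3),np.zeros(3),K,np.array(c["D"],float))[0][:,0]
    i=np.argmin(abs(uv[:,1]-v)); print("pin top z",zs[i],uv[i])
E
sed -i 's/\.1385/.137/' h.py
python3 - <<'E'
from h import *
c=camera("side"); pinh(c,321.5,261)
stroke(); c=shot("s4"); pins(c); print(sense()["time_s"])
stroke(); c=shot("s5"); pins(c); print(sense()["time_s"])
i=cv2.hconcat([cv2.imread(f"pics/s{k}.png")[200:500,150:500] for k in (4,5)]); cv2.imwrite("pics/s45.png",i)
E
```

```text
pin top z 0.12700000000000006 [321.41332041 260.97201417]
down True 0.1436 10.0
12.0417
down True 0.1436 9.7
pin 0.69 [254.2 212.1]
pin 0.54 [318.3 264.1]
pin 0.53 [315.8 234.9]
13.6083
```

View pics/s45.png

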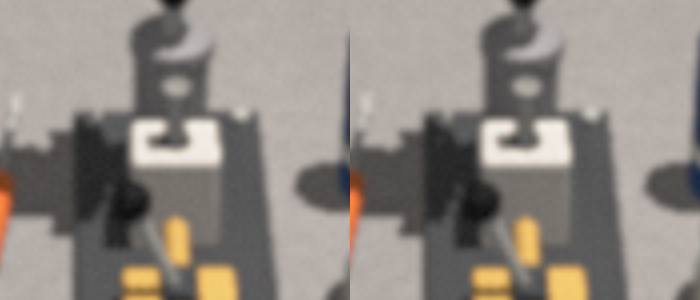

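The cap row is the same after strokes 5 and 6 and corresponds to z = 0.127, so the pin is fully out. Next is the lever.

Run:
```python
from h import *
o=ori(YAW+np.pi/2); V=C-.09*Y
servo_line(PL+[0,0,.21],v=.2)
goto(V-.08*X+[0,0,.21],o)
servo_line(V-.08*X+[0,0,.093],v=.2)
f=servo_line(V+.032*X+[0,0,.093],v=.08,force_limit=14)
wait(.2); s=sense(); p=s["tool_pos"]-V; print(f,s["time_s"],"along X",(p@X).round(4),"Y",(p@Y).round(4),s["tool_pos"][2],"F",(s["wrist_force"]@X).round(2),s["wrist_force"].round(2))
c=shot("v1")
```

```text
True 16.7 along X 0.0119 Y 0.0002 0.09069345498173362 F 0.63 [ 0.52 -0.53  0.11]
```

View pics/v1.png

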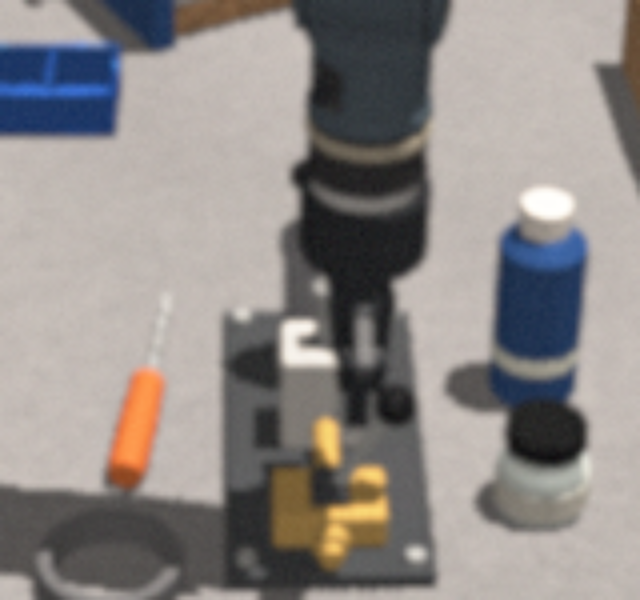

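The lever is over, with the ball at about (396,405) in the crop, and it stopped near the expected place. I'll press again slowly to confirm it's on the hard stop.

Run:
```python
from h import *
o=ori(YAW+np.pi/2); V=C-.09*Y
def rep(f):
    s=sense(); p=s["tool_pos"]-V; print(f,s["time_s"],"X",(p@X).round(4),"Fx",(s["wrist_force"]@X).round(2))
for t in (.016,.020,.024):
    f=servo_line(V+t*X+[0,0,.093],v=.03,force_limit=25); wait(.15); rep(f)
    if f: break
f=servo_line(V-.05*X+[0,0,.093],v=.15); servo_line(V-.07*X+[0,0,.22],v=.2)
move_j([.6]+list(sense()["q"][1:]))
c=shot("v2")
for n in("side","top"):
    c=camera(n)
    if n=="top": cv2.imwrite("pics/v2t.png",cv2.resize(c["frame"][150:350,240:440],None,fx=3,fy=3)[:,:,::-1])
    for t,z in dict(valve_tip=.104,pin_top=.127).items():
        for r in search_frame(t,n)[:2]:
            p=at_z(c,*r["location"],z)-C; print(n,t,round(r["p"],2),np.round(r["location"],1),"local",(p@X).round(4),(p@Y).round(4))
rep(0)
```

```text
False 17.2167 X 0.0123 Fx -6.46
False 17.65 X 0.0125 Fx -14.65
False 18.0833 X 0.0128 Fx -23.15
side valve_tip 0.66 [333.7 296.5] local 0.0256 -0.1102
side valve_tip 0.59 [374.2 307.1] local 0.1184 -0.1514
side pin_top 0.52 [318.2 237.2] local -0.0045 0.1157
top valve_tip 0.43 [389.3 238.9] local 0.0318 -0.0935
top pin_top 0.39 [345.5 242.7] local -0.0041 -0.0008
0 21.7167 X -0.291 Fx -1.31
```

View pics/v2.png

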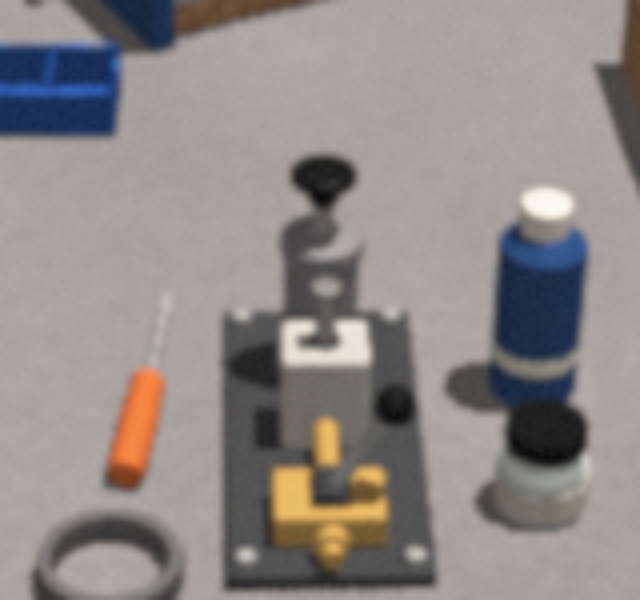

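View pics/v2t.png

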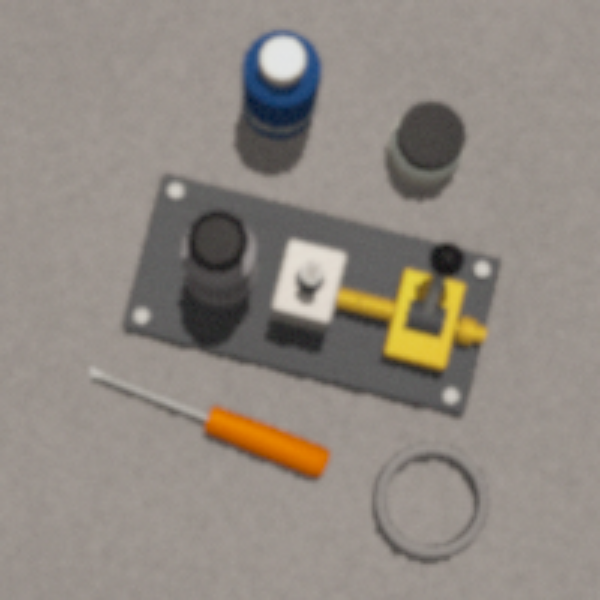

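Pressing with 23 N moved the lever only 0.5 mm, so it's against the hard stop. The ball is at about (388.8,235.8) px in the top view, roughly 38 mm to the +x side. The pin is out, the plunger is up, and the other items I can see haven't moved.

Run:
```python
from h import *
c=camera("top"); p=at_z(c,240+447.5/3-.5,150+258.5/3-.5,.104)-C; print((p@X).round(4),(p@Y).round(4))
print(sense()["time_s"],np.abs(sense()["qd"]).max()); close_job()
```

```text
0.0385 -0.0904
21.7667 0.00516875131968108
the job is handed in; nothing more can be done
```

The lubricator is charged and the valve is shut. I handed the job in at about 21.8 s of the 51 s allowed, with the arm clear of everything.

- **Plunger and pin:** I made six strokes with the shut fingertips, each going down to about 142–144 mm and springing right back. After stroke 4 the pin top measured 127 mm, which is fully out, and strokes 5 and 6 did not change it. The pin was not touched.
- **Valve lever:** I pushed it across to its +x side. Pressing again with 23 N moved it only 0.5 mm, so it is on its hard stop. The ball measured 38.5 mm to the +x side, against an expected 38.4 mm.
- **Other things on the bench:** the spray can, jar, screwdriver, tape roll and parts box look unmoved in the final pictures. The wrench was outside those pictures, but the arm never went near it.

**Checks that disagreed:**
- The networks wrongly placed the pin several times, for example on the screwdriver and the parts box.
- They also put the ball up to about 13 mm off in x and 20 mm off in y in the final views. I relied on my own pixel readings with the calibration instead.
- Strokes 1, 5 and 6 stopped on the force limit with the tool at about 143–144 mm, 1 to 2 mm above the stated bottom. Strokes 2 to 4 reached 142 mm.

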